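# Set the clamp screw of a board holder

### The job

The clamp screw of the circuit-board holder has to be set so that the board is guided but not pinched. Turn its bar knob clockwise (seen from above) until the foot bottoms on the board, feeling for the stop and not forcing it, then back it off by a quarter of a turn and let go. Leave the things lying around it where they are.

Things in the scene. Friction and masses are not known exactly. Their poses are not given: they have to be found in the camera images.
- holder: board holder bolted to the bench: dark steel base plate 150 x 150 x 12 mm (x -75 to 75, y -63 to 87 in its frame), aluminium post at y = 57 to 83 and from it an arm 36 mm wide (x) over a green circuit board; arm top 98 mm above the bench. Origin: on the bench, under the vertical axis of the screw. Only the knob stands higher than 101 mm.
- knob: dark steel bar knob on the arm: a disc 26 mm in diameter, 8 mm thick, and on it an upright bar 44 mm long, 12 mm thick, 8 to 38 mm above the origin. Origin: on the screw's axis, 101 mm above the bench; x runs along the bar (its ends look alike), z up. Clockwise from above (negative about z) lowers the foot by 2 mm a turn; the knob keeps its height. Friction about 0.06 N m.
- knob_grip (a point): point on the screw's axis at mid-bar, 27 mm above the knob's origin. The knob starts 0.7 to 2.6 rad short of bottoming, at any yaw; the yaw at which it bottoms differs from run to run. From first touch the rubber face of the foot gives like a torsion spring of about 5 N m per rad of knob turn; more than 1 N m (0.2 rad past first touch) overloads the board.
- foot_face (a point): centre of the underside of the screw's round foot (19 mm in diameter, steel with a 4 mm rubber face, on an 8 mm spindle), between the arm and the board; it turns with the knob and moves up and down by 2 mm a turn, too little to be judged from its measured height: bottoming must be felt.
- seat (a point): point on the top of the circuit board under the foot, 32 mm above the bench, on the screw's axis. The foot bottoms when foot_face reaches this point; a quarter turn back leaves a gap of 0.5 mm.
- spool: grey spool of solder, standing, 60 mm in diameter, 43 mm high, 0.22 kg, loose, beside the holder. Origin: centre of its underside.
- cutters: side cutters with blue handles lying flat, 136 mm long, about 60 mm wide, 12 mm high, loose, beside the holder. Origin: underside, mid-length.
- breadboard: white plug-in breadboard, 55 x 82 x 9 mm, loose, lying beside the holder. Origin: centre of its underside.
Not all that is in view belongs to the job. What is shaped like the holder but white is not meant.

How it is judged:
By the outcome, as a careful person would: the job done as asked, in the order asked, and still so for the second after the job is handed in, with the robot touching nothing.
It also fails if it takes over 72 s, if anything falls off the work surface, if the arm or the gripper's body presses on something with over 40 N, if the wrist force passes 120 N, or if a joint passes its speed limit or range.

### The arm

A 6-joint arm with a two-finger parallel gripper is mounted at the origin on the work surface. World frame = base frame: x ahead of the robot, y to its left, z up, the work surface at z = 0. Lengths are in m, angles in rad, forces in N, time in s.
With the tool pointing down it reaches from about 0.375 to 0.75 m from the base axis. Payload 9 kg.
Tool frame: the origin (TCP) lies on the centre line of the jaws, within the pads' length; the fingertips stand 8 mm ahead of it and the grasp point (between the pads) lies 11 mm behind it; z points along the fingers, y is the line along which they close (so a half turn about z gives the same grasp; the last joint's range is limited). The gripper opens to 85 mm and grips with 20 to 120 N. Pads are 22 mm wide; open, the fingers measure 114 mm over their backs; the gripper's body (76 mm by 85 mm) begins 54 mm behind the grasp point. The pads swing forward as they close: fully open they stand 13 mm farther back than shut.
Start: joints at [-1.425, 0.104, 0.097, 1.564, 0, 1.353], TCP at [0.214, -0.561, 0.239] pointing down, gripper open.
Joint ranges: [-2.99, 2.99], [-0.84, 1.86], [-1.1, 1.16], [-1.84, 2.11], [-1.51, 1.56], [-3.14, 3.14]. Speed limits (rad/s): [2.22, 2.22, 2.57, 3.14, 3.14, 3.14].

### API

Orientations are given as a rotation vector (axis times angle).
In Python, from cell import monitor, optics, r gives the robot as it stands. The module is installed in compiled form; this text tells all that it offers.
- The arm moves only by the shell command python3 -m jog 'ROWS' [FORCE]. ROWS is a JSON object of lists of equal length, an entry for each row: "fingers": the gripper command: -1 is fully open, 1 is shut, values between are in proportion; "delta_pos": the shift along the tool's x, y, z in m, a list of three; "yaw": the turn about the tool's z in degrees. In form: {"fingers": [fingers, ...], "delta_pos": [[tx, ty, tz], ...], "yaw": [yaw, ...]}. A call has 1 to 10 rows; each row shifts and turns the commanded pose from where the row before left it, along the tool's axes as they then stand; what a row does not reach is not made up. A row lasts 1/10 s, in which the tool goes at most 50 mm and 8.59 degrees, less where a joint would pass 70% of its speed; a pose out of reach is approached as far as the arm can. A call with a gripper value outside its range is refused whole. The fingers move at their own pace and stop on an object; FORCE is the grip in N (left out, the last holds). Time passes only in rows, so rows that do not move let the fingers close. It gives the time, the measured TCP pose, the force, the opening and the grip force at its end, in the units of the state.
- monitor.state(): the state, without advancing time (a new reading comes with each control period).
- optics.snapshot(name): name is "scene" or "top" or "wrist"; returns the picture (400x640x3 uint8, blue, green, red); there is no depth.
- optics.camera_model(name): a dict with "fx", "fy", "cx", "cy" (pixels), "k1" (the pictures are not rectified: a ray, as slopes to the right and down, at radius r is drawn at 1 + k1 r^2 times it, then the intrinsics apply), "extrinsics" (4x4, takes a point from camera to world coordinates); the wrist camera has in their place "hand_eye" (4x4, takes a point from camera to tool coordinates, whose origin is the TCP and whose axes are the flange's). Camera axes: x right, y down, z forward; pixel columns grow to the right and rows downward; lengths in m; the calibration is good to about 2 mm. A picture is of the moment at which its call begins: read the wrist's pose just before it. camera_model takes no time and is no camera call.
- r.finish_job(): hands the job in; it is judged then, once.
The state is a dict: "time_s": time; "joint_pos": joint angles; "joint_velocities": joint speeds; "joint_efforts": joint torques, N m; "eef_pos": TCP position; "eef_rot": TCP orientation; "contact_force": force on the tool from outside, world axes, zero at the start; "moment": the same for the moment, N m; "width": finger opening in m; "finger_force": force on a finger pad.
Only numpy, scipy, OpenCV 4.12 (cv2) and the standard library are available. Lean on these libraries where they do the work, as an engineer would, in place of code of your own. Each camera call takes 0.05 s, during which the arm holds its last target. There are 200 camera calls.

## Working session

There is one attempt and no reset: what is moved stays moved. The work goes in short steps, Python scripts to look and compute and a shell command to move; the robot and the scene stay as the last step left them, time stands still between calls to the robot, and variables do not carry over. Pictures are saved under pics/ and viewed, at most 10 in all, crops included, and the job is handed in when it is done.

```bash
mkdir -p pics; python3 - <<'E'
from cell import monitor, optics, r
import cv2
s=monitor.state(); print(s)
for n in("scene","top"):
    cv2.imwrite(f"pics/{n}0.png",optics.snapshot(n)); print(n,optics.camera_model(n))
print(optics.camera_model("wrist"))
E
```

```text
{'time_s': 0.0, 'joint_pos': array([-1.42468430e+00,  1.04718599e-01,  9.64630825e-02,  1.56388294e+00,
       -1.74530507e-05,  1.35311608e+00]), 'joint_velocities': array([ 4.05338926e-04,  7.25716244e-04, -6.18463817e-04,  1.45776431e-04,
       -8.03318816e-05,  1.83431408e-03]), 'joint_efforts': array([-1.70107778e-03, -5.56936169e+01,  5.03646398e+01,  1.70947344e-02,
       -4.02528376e-04,  9.48105679e-06]), 'eef_pos': array([ 0.21345992, -0.56040295,  0.23850761]), 'eef_rot': array([-3.08844434e+00, -5.68054893e-01, -4.80063178e-05]), 'contact_force': array([-0.53040055, -0.83523745, -0.48278775]), 'moment': array([-0.03218214,  0.05292323,  0.00688038]), 'finger_force': 0.0, 'width': 0.08547151636881022}
scene {'fx': 400.8360544782827, 'fy': 400.8360544782827, 'cx': 316.37776062609976, 'cy': 206.56866322733418, 'k1': -0.10402054373839392, 'extrinsics': array([[ 0.35726356,  0.77564672, -0.52032194,  0.8969285 ],
       [ 0.93394655, -0.29051458,  0.20819493, -0.13320387],
       [ 0.0103246 , -0.56033334, -0.82820284,  0.71636979],
       [ 0.        ,  0.        ,  0.     
[... 196 characters left out ...]
712,  0.13210195,  0.42433362],
       [-0.99955426,  0.02607302, -0.01454254,  0.031875  ],
       [ 0.01096514, -0.13244688, -0.99112945,  0.91671502],
       [ 0.        ,  0.        ,  0.        ,  1.        ]])}
{'fx': 339.5372686207021, 'fy': 339.5372686207021, 'cx': 322.38352422534575, 'cy': 206.2257138900816, 'k1': -0.06343467067308547, 'hand_eye': array([[ 1.00857688e-03, -9.63284277e-01, -2.68481627e-01,
         6.77532815e-02],
       [ 9.99999463e-01,  9.08003718e-04,  4.98770183e-04,
         1.57909192e-04],
       [-2.36675160e-04, -2.68481986e-01,  9.63284676e-01,
        -1.36084152e-01],
       [ 0.00000000e+00,  0.00000000e+00,  0.00000000e+00,
         1.00000000e+00]])}
```

View pics/scene0.png

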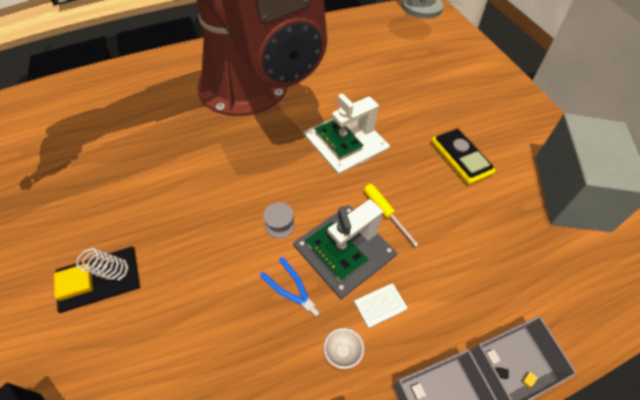

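View pics/top0.png

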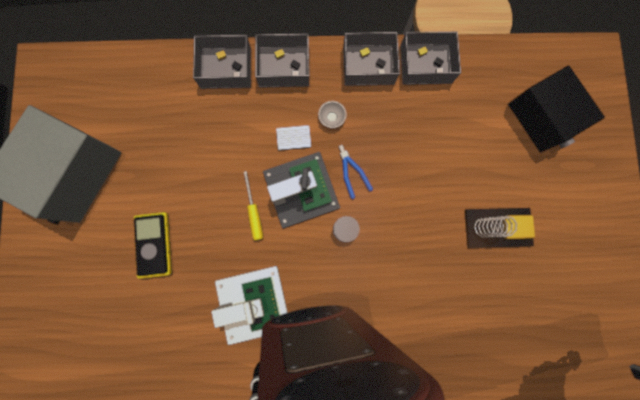

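The real one is the holder on the dark base plate (scene ~(345,245), knob ~(345,218); top ~(300,190), knob ~(306,181)). The white lookalike is at scene (345,140) / top (250,305), so I rule it out. The spool is at top (346,229), the cutters at (355,172) and the breadboard at (294,137). Next I take a close crop to check this and read the knob's yaw.

```bash
cat > h.py <<'E'
import numpy as np, cv2
from scipy.spatial.transform import Rotation as R
from cell import monitor, optics, r
def cam(n,s=None):
    m=optics.camera_model(n)
    if n=="wrist":
        T=np.eye(4); T[:3,:3]=R.from_rotvec(s["eef_rot"]).as_matrix(); T[:3,3]=s["eef_pos"]
        E=T@m["hand_eye"]
    else: E=m["extrinsics"]
    return m,E,np.array([[m["fx"],0,m["cx"]],[0,m["fy"],m["cy"]],[0,0,1.]]),np.array([m["k1"],0,0,0,0.])
def unproj(n,uv,z,s=None):
    m,E,K,D=cam(n,s)
    p=cv2.undistortPoints(np.array(uv,float).reshape(-1,1,2),K,D).reshape(-1,2)
    d=np.c_[p,np.ones(len(p))]@E[:3,:3].T
    return E[:3,3]+d*((z-E[2,3])/d[:,2])[:,None]
def proj(n,P,s=None):
    m,E,K,D=cam(n,s); W=np.linalg.inv(E)
    return cv2.projectPoints(np.array(P,float).reshape(-1,3),cv2.Rodrigues(W[:3,:3])[0],W[:3,3],K,D)[0].reshape(-1,2)
E
python3 - <<'E'
from h import *
a=cv2.imread("pics/top0.png")[145:235,255:345]; b=cv2.imread("pics/scene0.png")[190:300,285:405]
a=cv2.resize(a,(390,390),interpolation=cv2.INTER_CUBIC); b=cv2.resize(b,(400,390),interpolation=cv2.INTER_CUBIC)
cv2.imwrite("pics/crop.png",np.hstack([a,b]))
print(unproj("top",[(306,181)],.139), unproj("scene",[(345,212)],.139))
E
```

```text
[[0.56090326 0.04475299 0.139     ]] [[0.56209184 0.05415616 0.139     ]]
```

View pics/crop.png

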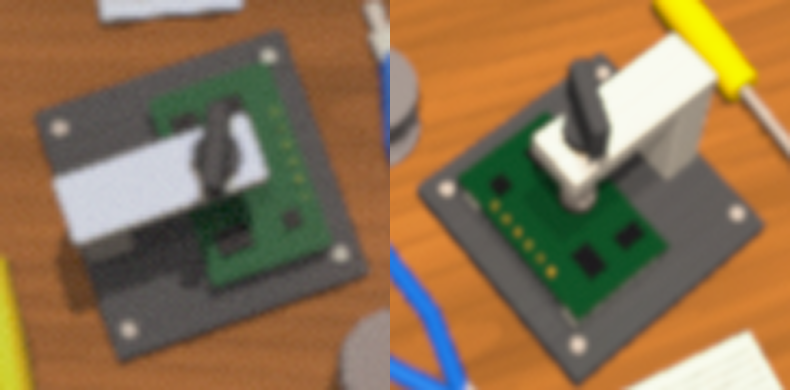

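The crop confirms it: dark plate, aluminium arm, green board and a dark bar knob, with the bar running from about (223,100) to (211,193) in the left half. The plate corners there are (37,115), (282,30), (365,268) and (122,360).

```bash
python3 - <<'E'
from h import *
k=90/390
c=np.array([(37,115),(282,30),(365,268),(122,360)])*k+[255,145]
C=unproj("top",c,.012); ctr=C.mean(0)
# +y_h (post) side is image left: from mid(c1,c2) to mid(c0,c3)
y=(C[0]+C[3]-C[1]-C[2])[:2]; y/=np.linalg.norm(y); 
print("holder yaw",np.arctan2(-y[0],y[1]),"sides",np.linalg.norm(C-np.roll(C,1,0),axis=1))
print("axis from plate",ctr[:2]-.012*y)
b=np.array([(223,100),(211,193)])*k+[255,145]
B=unproj("top",b,.139); print(B,B.mean(0)); d=B[0]-B[1]; print("bar yaw",np.arctan2(d[1],d[0]))
b=np.array([(580,65),(597,150)]);b=np.c_[(b[:,0]-390)*120/400+285,b[:,1]*110/390+190]
B=unproj("scene",b,.139); print(B)
s=monitor.state();M=R.from_rotvec(s["eef_rot"]).as_matrix();print(M.round(3))
E
```

```text
holder yaw 0.32584710907555414 sides [0.14703467 0.1474087  0.14422015 0.14484094]
axis from plate [0.56684488 0.04687981]
[[0.58858304 0.04312719 0.139     ]
 [0.54286741 0.05001719 0.139     ]] [0.56572522 0.04657219 0.139     ]
bar yaw -0.14958851444904672
[[0.55325247 0.05227602 0.139     ]
 [0.60066237 0.04144423 0.139     ]]
[[ 0.935  0.356 -0.   ]
 [ 0.356 -0.935  0.001]
 [ 0.    -0.001 -1.   ]]
```

```bash
python3 -m jog '{"fingers":[-1,-1,-1,-1,-1,-1,-1,-1,-1,-1],"delta_pos":[[0.018,-0.015,0],[0.036,-0.029,0],[0.036,-0.029,0],[0.036,-0.029,0],[0.036,-0.029,0],[0.036,-0.029,0],[0.036,-0.029,0],[0.036,-0.029,0],[0.036,-0.029,0],[0.036,-0.029,0]],"yaw":[0,0,0,0,0,0,0,0,0,0]}'
python3 -m jog '{"fingers":[-1,-1,-1,-1,-1,-1,-1],"delta_pos":[[0.036,-0.03,0],[0.036,-0.03,0],[0.036,-0.03,0],[0.036,-0.03,0],[0.036,-0.03,0],[0.02,-0.016,0],[0,0,0]],"yaw":[0,0,0,0,0,0,0]}'
python3 -m jog '{"fingers":[-1,-1,-1,-1,-1,-1,-1,-1,-1,-1],"delta_pos":[[0,0,0],[0,0,0],[0,0,0],[0,0,0],[0,0,0],[0,0,0],[0,0,0],[0,0,0],[0,0,0],[0,0,0]],"yaw":[-8.5,-8.5,-8.5,-8.5,-8.5,-8.5,-8.5,-8.5,-8.5,-8.5]}'
python3 -m jog '{"fingers":[-1,-1,-1,-1,-1,-1,-1,-1,-1],"delta_pos":[[0,0,0],[0,0,0],[0,0,0],[0,0,0],[0,0,0],[0,0,0],[0,0,0],[0,0,0],[0,0,0]],"yaw":[-8.5,-8.5,-8.5,-8.5,-8.5,-8.5,-8.5,-4,0]}'
python3 - <<'E'
from h import *
s=monitor.state(); M=R.from_rotvec(s["eef_rot"]).as_matrix()
print(s["time_s"],s["joint_pos"],s["eef_pos"],np.arctan2(M[1,0],M[0,0]))
im=optics.snapshot("wrist"); cv2.imwrite("pics/w1.png",im)
print(proj("wrist",[[.566,.047,.139]],s))
import pickle; pickle.dump(s,open("s1.pkl","wb"))
E
```

```text
time_s: 1.1
eef_pos: [0.4354, -0.1793, 0.2391]
eef_rot: [3.09, 0.568, 0.0]
contact_force: [-0.2, -0.6, 0.1]
width: 0.0854
finger_force: 0.0
time_s: 1.8
eef_pos: [0.5634, 0.0481, 0.2384]
eef_rot: [-3.088, -0.574, 0.001]
contact_force: [0.1, 0.1, -0.9]
width: 0.0855
finger_force: 0.0
time_s: 2.8
eef_pos: [0.5623, 0.0445, 0.239]
eef_rot: [-1.887, -2.511, 0.001]
contact_force: [-0.1, 0.1, 0.6]
width: 0.0851
finger_force: 0.0
time_s: 3.7
eef_pos: [0.5624, 0.0445, 0.239]
eef_rot: [-0.291, -3.127, 0.0]
contact_force: [0.1, 0.6, -0.3]
width: 0.0852
finger_force: 0.0
3.7 [-1.52618969e-01 -4.77975561e-03 -1.54616099e-02  1.56066846e+00
 -2.89331920e-04  3.31241348e-02] [0.56240906 0.04453071 0.23901339] 2.9558495463376815
[[327.00074189 213.36906766]]
```

View pics/w1.png

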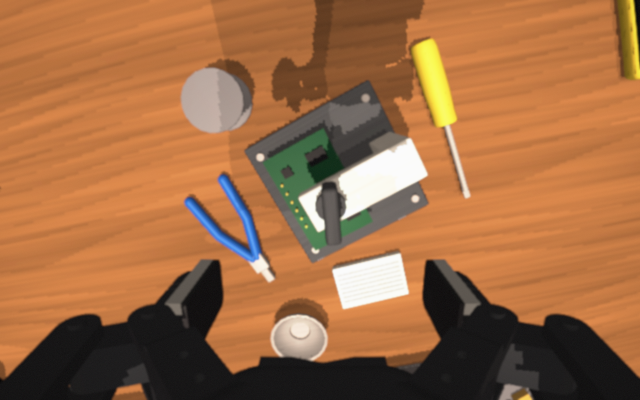

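The wrist view shows the knob bar at about (327,183)–(335,243), close to the predicted centre (327,213). The surroundings are clear of the fingers. I measure the bar more precisely in a zoomed crop.

```bash
python3 - <<'E'
import cv2
a=cv2.imread("pics/w1.png")[170:260,290:380]; cv2.imwrite("pics/w1c.png",cv2.resize(cv2.convertScaleAbs(a,alpha=1.8),(540,540),interpolation=cv2.INTER_CUBIC))
E
```

```text
(no output)
```

View pics/w1c.png

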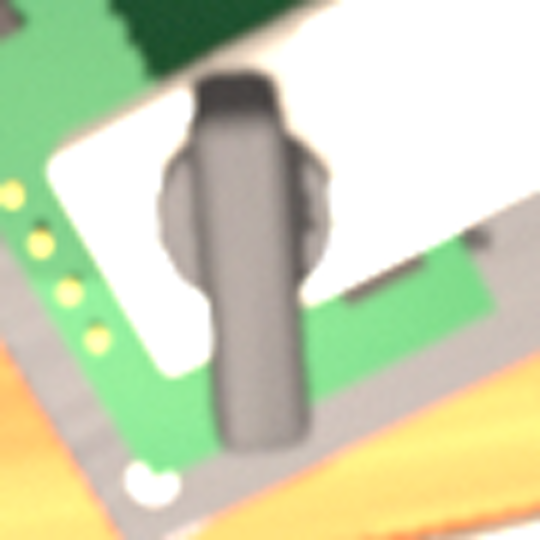

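The bar's top face runs from (240,118) to (264,445) in this crop.

```bash
python3 - <<'E'
from h import *; import pickle
s=pickle.load(open("s1.pkl","rb")); M=R.from_rotvec(s["eef_rot"]).as_matrix()
p=np.array([(240,117),(264,447)])/6+[290,170]
B=unproj("wrist",p,.139,s); d=B[0]-B[1]; m=B.mean(0); print(B,np.linalg.norm(d),m)
Rl=M.T@d; print("turn about tool z deg",np.rad2deg(np.arctan(Rl[1]/Rl[0])))
print("shift in tool",M.T@(m-s["eef_pos"]), "to (.566,.047)",M.T@(np.array([.566,.047,.139])-s["eef_pos"]))
E
```

```text
[[0.54893027 0.05229762 0.139     ]
 [0.59081725 0.04776734 0.139     ]] 0.042131250163033124 [0.56987376 0.05003248 0.139     ]
turn about tool z deg -4.46945547403106
shift in tool [-0.00637467  0.00681645  0.10000784] to (.566,.047) [-0.00312757  0.00312074  0.10001075]
```

```bash
python3 -m jog '{"fingers":[-0.5,-0.5,-0.5,-0.5,-0.5],"delta_pos":[[-0.005,0.005,0],[0,0,0.02],[0,0,0.02],[0,0,0.01],[0,0,0]],"yaw":[-4,0,0,0,0]}' 20
python3 - <<'E'
from h import *
s=monitor.state(); M=R.from_rotvec(s["eef_rot"]).as_matrix()
print(s["joint_pos"][5],s["eef_pos"],np.arctan2(M[1,0],M[0,0]),s["width"])
im=optics.snapshot("wrist"); cv2.imwrite("pics/w2.png",im)
print(proj("wrist",[[.568,.0485,.139]],s))
import pickle; pickle.dump(s,open("s2.pkl","wb"))
a=im[160:310,250:400]; cv2.imwrite("pics/w2c.png",cv2.resize(cv2.convertScaleAbs(a,alpha=1.8),(600,600),interpolation=cv2.INTER_CUBIC))
E
```

```text
time_s: 4.25
eef_pos: [0.5676, 0.0491, 0.1877]
eef_rot: [-0.185, -3.133, -0.0]
contact_force: [-0.7, 0.4, 0.3]
width: 0.0643
finger_force: 0.0
-0.025466399947551403 [0.56761567 0.0490821  0.18771083] 3.0238985113509362 0.0643120536570344
[[321.84905442 234.80817882]]
```

View pics/w2c.png

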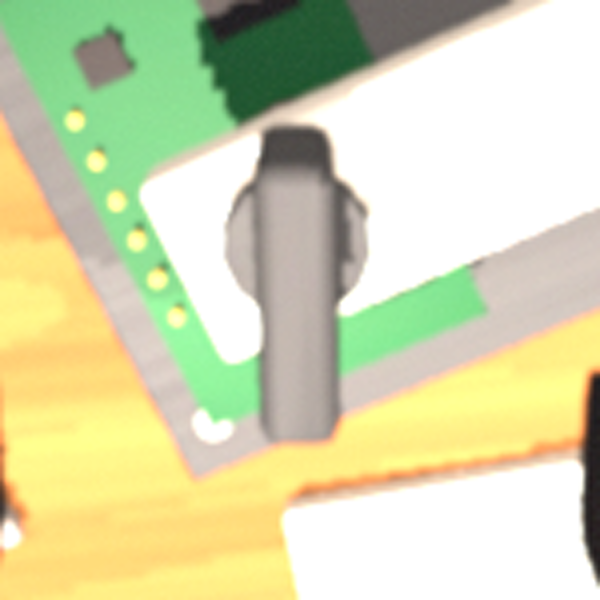

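The bar lines up with the tool, its top face running from (295,170) to (300,438) in the crop.

```bash
python3 - <<'E'
from h import *; import pickle
s=pickle.load(open("s2.pkl","rb")); M=R.from_rotvec(s["eef_rot"]).as_matrix()
p=np.array([(295.5,170),(300.5,439)])/4+[250,160]
B=unproj("wrist",p,.139,s); d=B[0]-B[1]; m=B.mean(0); print(np.linalg.norm(d),m)
Rl=M.T@d; print("turn deg",np.rad2deg(np.arctan(Rl[1]/Rl[0])), "shift",M.T@(m-s["eef_pos"]))
E
```

```text
0.041555609190901496 [0.56960015 0.04987154 0.139     ]
turn deg -1.157177409174631 shift [-0.00201113  0.00101974  0.04870546]
```

```bash
python3 -m jog '{"fingers":[-0.5,-0.5,-0.5,-0.5,-0.5,-0.5],"delta_pos":[[-0.0015,0.001,0],[0,0,0.02],[0,0,0.02],[0,0,0.015],[0,0,0.0105],[0,0,0]],"yaw":[-1,0,0,0,0,0]}'
python3 -m jog '{"fingers":[0,0.3,0.5,0.6,0.65,0.7,0.8,1,1,1],"delta_pos":[[0,0,0],[0,0,0],[0,0,0],[0,0,0],[0,0,0],[0,0,0],[0,0,0],[0,0,0],[0,0,0],[0,0,0]],"yaw":[0,0,0,0,0,0,0,0,0,0]}' 20
python3 - <<'E'
from h import *
s=monitor.state();print(s)
E
```

```text
time_s: 4.9
eef_pos: [0.5696, 0.0501, 0.1226]
eef_rot: [-0.155, -3.136, -0.0]
contact_force: [0.4, -0.7, 0.9]
width: 0.064
finger_force: 0.0
time_s: 5.9
eef_pos: [0.5703, 0.0498, 0.1239]
eef_rot: [0.155, 3.138, -0.001]
contact_force: [-0.8, -1.8, 3.4]
width: 0.0115
finger_force: 22.1
{'time_s': 5.9, 'joint_pos': array([-1.41090918e-01,  3.06032230e-02, -1.88641697e-01,  1.35136820e+00,
       -3.95516813e-04, -4.22080554e-02]), 'joint_velocities': array([ 0.00146232,  0.00027008, -0.00086176, -0.00072077,  0.00249128,
       -0.00034088]), 'joint_efforts': array([ 1.07216489e+00, -5.02794921e+01,  4.89761746e+01, -3.15349493e-01,
        6.43230658e-01,  1.39276410e-02]), 'eef_pos': array([0.57025818, 0.04978635, 0.12392568]), 'eef_rot': array([ 1.55254391e-01,  3.13760757e+00, -6.44976794e-04]), 'contact_force': array([-0.84362541, -1.81908943,  3.40705287]), 'moment': array([-0.42936799,  0.25761612,  0.00734109]), 'finger_force': 22.096041440963745, 'width': 0.011536805016638296}
```

```bash
cat > chk.py <<'E'
import sys
from h import *
s=monitor.state(); M=R.from_rotvec(s["eef_rot"]).as_matrix(); a=np.rad2deg(np.arctan2(M[1,0],M[0,0]))
print("CHK t%.2f yaw %.2f mz %.3f F"%(s["time_s"],a,s["moment"][2]),s["contact_force"].round(1),s["eef_pos"].round(4),"w %.4f"%s["width"],"j1 %.3f j6 %.3f"%(s["joint_pos"][0],s["joint_pos"][5]))
open("log.txt","a").write("%.2f %.3f %.4f\n"%(s["time_s"],a,s["moment"][2]))
lim=float(sys.argv[1]) if len(sys.argv)>1 else 9
sys.exit(1 if abs(s["moment"][2])>lim or np.hypot(*s["contact_force"][:2])>15 else 0)
E
z='{"fingers":[1,1,1,1]}'
python3 -m jog '{"fingers":[1,1,1,1],"delta_pos":[[0,0,0],[0,0,0],[0,0,0],[0,0,0]],"yaw":[0,0,0,0]}' 40 >/dev/null; python3 chk.py
python3 -m jog '{"fingers":[1,1,1,1],"delta_pos":[[0,0,0],[0,0,0],[0,0,0],[0,0,0]],"yaw":[1,1,1,1]}' >/dev/null; python3 chk.py .25 &&
python3 -m jog '{"fingers":[1,1,1,1],"delta_pos":[[0,0,0],[0,0,0],[0,0,0],[0,0,0]],"yaw":[1,1,1,1]}' >/dev/null; python3 chk.py .25 &&
python3 -m jog '{"fingers":[1,1,1,1],"delta_pos":[[0,0,0],[0,0,0],[0,0,0],[0,0,0]],"yaw":[1,1,1,1]}' >/dev/null; python3 chk.py .25
```

```text
CHK t6.30 yaw 174.34 mz -0.031 F [-2.4 -3.5  5. ] [0.5703 0.0498 0.124 ] w 0.0110 j1 -0.141 j6 -0.042
CHK t6.70 yaw 170.26 mz 0.083 F [-2.  -2.5  4.1] [0.5703 0.0498 0.124 ] w 0.0113 j1 -0.141 j6 0.029
CHK t7.10 yaw 166.26 mz 0.036 F [-1.2 -3.4  4.9] [0.5703 0.0498 0.124 ] w 0.0111 j1 -0.141 j6 0.099
CHK t7.50 yaw 162.25 mz 0.047 F [-2.4 -3.   5.3] [0.5703 0.0498 0.1239] w 0.0108 j1 -0.141 j6 0.169
```

```bash

python3 -m jog '{"fingers":[1,1,1,1,1],"delta_pos":[[0,0,0],[0,0,0],[0,0,0],[0,0,0],[0,0,0]],"yaw":[2,2,2,2,2]}' >/dev/null && python3 chk.py .25 &&
python3 -m jog '{"fingers":[1,1,1,1,1],"delta_pos":[[0,0,0],[0,0,0],[0,0,0],[0,0,0],[0,0,0]],"yaw":[2,2,2,2,2]}' >/dev/null && python3 chk.py .25 &&
python3 -m jog '{"fingers":[1,1,1,1],"delta_pos":[[0,0,0],[0,0,0],[0,0,0],[0,0,0]],"yaw":[1,1,1,1]}' >/dev/null && python3 chk.py .25 &&
python3 -m jog '{"fingers":[1,1,1,1],"delta_pos":[[0,0,0],[0,0,0],[0,0,0],[0,0,0]],"yaw":[1,1,1,1]}' >/dev/null && python3 chk.py .25 &&
python3 -m jog '{"fingers":[1,1,1,1],"delta_pos":[[0,0,0],[0,0,0],[0,0,0],[0,0,0]],"yaw":[1,1,1,1]}' >/dev/null && python3 chk.py .25 &&
python3 -m jog '{"fingers":[1,1,1,1],"delta_pos":[[0,0,0],[0,0,0],[0,0,0],[0,0,0]],"yaw":[1,1,1,1]}' >/dev/null && python3 chk.py .25 &&
python3 -m jog '{"fingers":[1,1,1,1],"delta_pos":[[0,0,0],[0,0,0],[0,0,0],[0,0,0]],"yaw":[1,1,1,1]}' >/dev/null && python3 chk.py .25 &&
python3 -m jog '{"fingers":[1,1,1,1],"delta_pos":[[0,0,0],[0,0,0],[0,0,0],[0,0,0]],"yaw":[1,1,1,1]}' >/dev/null && python3 chk.py .25
```

```text
CHK t8.00 yaw 152.22 mz 0.121 F [-1.3 -5.2  5.3] [0.5703 0.0497 0.124 ] w 0.0108 j1 -0.141 j6 0.344
CHK t8.50 yaw 142.21 mz 0.075 F [-1.3 -4.2  6.1] [0.5703 0.0497 0.124 ] w 0.0112 j1 -0.141 j6 0.518
CHK t8.90 yaw 138.25 mz 0.032 F [-3.3 -3.6  5.8] [0.5702 0.0496 0.124 ] w 0.0113 j1 -0.141 j6 0.587
CHK t9.30 yaw 134.25 mz 0.055 F [-2.1 -4.3  5.2] [0.5702 0.0496 0.124 ] w 0.0106 j1 -0.141 j6 0.657
CHK t9.70 yaw 130.25 mz 0.094 F [-2.5 -3.6  5.3] [0.5702 0.0496 0.124 ] w 0.0110 j1 -0.141 j6 0.727
CHK t10.10 yaw 126.25 mz 0.061 F [-2.6 -5.   5.8] [0.5702 0.0496 0.124 ] w 0.0107 j1 -0.141 j6 0.797
CHK t10.50 yaw 122.25 mz 0.046 F [-2.7 -4.5  4.8] [0.5702 0.0495 0.124 ] w 0.0109 j1 -0.141 j6 0.867
CHK t10.90 yaw 118.25 mz 0.114 F [-3.  -4.4  5.2] [0.5702 0.0495 0.124 ] w 0.0108 j1 -0.141 j6 0.937
```

```bash

python3 -m jog '{"fingers":[1,1,1,1],"delta_pos":[[0,0,0],[0,0,0],[0,0,0],[0,0,0]],"yaw":[1,1,1,1]}' >/dev/null && python3 chk.py .25 &&
python3 -m jog '{"fingers":[1,1,1,1],"delta_pos":[[0,0,0],[0,0,0],[0,0,0],[0,0,0]],"yaw":[1,1,1,1]}' >/dev/null && python3 chk.py .25 &&
python3 -m jog '{"fingers":[1,1,1,1],"delta_pos":[[0,0,0],[0,0,0],[0,0,0],[0,0,0]],"yaw":[1,1,1,1]}' >/dev/null && python3 chk.py .25 &&
python3 -m jog '{"fingers":[1,1,1,1],"delta_pos":[[0,0,0],[0,0,0],[0,0,0],[0,0,0]],"yaw":[1,1,1,1]}' >/dev/null && python3 chk.py .25 &&
python3 -m jog '{"fingers":[1,1,1,1],"delta_pos":[[0,0,0],[0,0,0],[0,0,0],[0,0,0]],"yaw":[1,1,1,1]}' >/dev/null && python3 chk.py .25 &&
python3 -m jog '{"fingers":[1,1,1,1],"delta_pos":[[0,0,0],[0,0,0],[0,0,0],[0,0,0]],"yaw":[1,1,1,1]}' >/dev/null && python3 chk.py .25 &&
python3 -m jog '{"fingers":[1,1,1,1],"delta_pos":[[0,0,0],[0,0,0],[0,0,0],[0,0,0]],"yaw":[1,1,1,1]}' >/dev/null && python3 chk.py .25 &&
python3 -m jog '{"fingers":[1,1,1,1],"delta_pos":[[0,0,0],[0,0,0],[0,0,0],[0,0,0]],"yaw":[1,1,1,1]}' >/dev/null && python3 chk.py .25 &&
python3 -m jog '{"fingers":[1,1,1,1],"delta_pos":[[0,0,0],[0,0,0],[0,0,0],[0,0,0]],"yaw":[1,1,1,1]}' >/dev/null && python3 chk.py .25 &&
python3 -m jog '{"fingers":[1,1,1,1],"delta_pos":[[0,0,0],[0,0,0],[0,0,0],[0,0,0]],"yaw":[1,1,1,1]}' >/dev/null && python3 chk.py .25 &&
python3 -m jog '{"fingers":[1,1,1,1],"delta_pos":[[0,0,0],[0,0,0],[0,0,0],[0,0,0]],"yaw":[1,1,1,1]}' >/dev/null && python3 chk.py .25 &&
python3 -m jog '{"fingers":[1,1,1,1],"delta_pos":[[0,0,0],[0,0,0],[0,0,0],[0,0,0]],"yaw":[1,1,1,1]}' >/dev/null && python3 chk.py .25
```

```text
CHK t11.30 yaw 114.25 mz 0.070 F [-3.  -5.   5.5] [0.5701 0.0496 0.124 ] w 0.0111 j1 -0.141 j6 1.006
CHK t11.70 yaw 110.25 mz 0.105 F [-3.2 -4.5  6.1] [0.5701 0.0495 0.124 ] w 0.0114 j1 -0.141 j6 1.076
CHK t12.10 yaw 106.26 mz 0.233 F [-2.9 -4.9  6.1] [0.5701 0.0495 0.124 ] w 0.0113 j1 -0.141 j6 1.146
CHK t12.50 yaw 102.28 mz 0.465 F [-2.8 -5.   5.7] [0.5701 0.0495 0.124 ] w 0.0109 j1 -0.141 j6 1.215
```

The stop is felt: the moment climbs from 0.07 to 0.47 N m. Extrapolating back puts first touch at tool yaw ≈109.1°. The target is 109.1 + 90 = 199.1°, so I back off 96.8° from 102.3°.

```bash

python3 -m jog '{"fingers":[1,1,1,1,1,1,1,1],"delta_pos":[[0,0,0],[0,0,0],[0,0,0],[0,0,0],[0,0,0],[0,0,0],[0,0,0],[0,0,0]],"yaw":[-2,-4,-4,-4,-4,-4,-4,-4]}' >/dev/null && python3 chk.py .4 &&
python3 -m jog '{"fingers":[1,1,1,1,1,1,1,1],"delta_pos":[[0,0,0],[0,0,0],[0,0,0],[0,0,0],[0,0,0],[0,0,0],[0,0,0],[0,0,0]],"yaw":[-4,-4,-4,-4,-4,-4,-4,-4]}' >/dev/null && python3 chk.py .4 &&
python3 -m jog '{"fingers":[1,1,1,1,1,1,1,1,1,1],"delta_pos":[[0,0,0],[0,0,0],[0,0,0],[0,0,0],[0,0,0],[0,0,0],[0,0,0],[0,0,0],[0,0,0],[0,0,0]],"yaw":[-4,-4,-4,-4,-4,-4,-4,-4,-2.8,0]}' >/dev/null && python3 chk.py .4
```

```text
CHK t13.30 yaw 132.45 mz -0.028 F [-2.7 -4.   5.1] [0.5702 0.0496 0.124 ] w 0.0114 j1 -0.141 j6 0.689
CHK t14.10 yaw 164.45 mz -0.028 F [-2.1 -2.5  5.3] [0.5703 0.0498 0.124 ] w 0.0110 j1 -0.141 j6 0.130
CHK t15.10 yaw -160.80 mz -0.047 F [-2.2 -2.2  5.3] [0.5703 0.05   0.124 ] w 0.0114 j1 -0.141 j6 -0.476
```

At 199.2°. I release, lift straight up, and check the bar's yaw.

```bash

python3 -m jog '{"fingers":[0.6,0.4,0.2,0,-0.2,-0.5,-0.5,-0.5],"delta_pos":[[0,0,0],[0,0,0],[0,0,0],[0,0,0],[0,0,0],[0,0,0],[0,0,0],[0,0,0]],"yaw":[0,0,0,0,0,0,0,0]}' 20
python3 -m jog '{"fingers":[-0.5,-0.5,-0.5,-0.5,-0.5,-0.5],"delta_pos":[[0,0,-0.01],[0,0,-0.02],[0,0,-0.02],[0,0,-0.014],[0,0,0],[0,0,0]],"yaw":[0,0,0,0,0,0]}'
python3 - <<'E'
from h import *
s=monitor.state(); im=optics.snapshot("wrist"); import pickle; pickle.dump(s,open("s3.pkl","wb"))
M=R.from_rotvec(s["eef_rot"]).as_matrix(); print(s["eef_pos"],np.rad2deg(np.arctan2(M[1,0],M[0,0])))
a=im[160:310,250:400]; cv2.imwrite("pics/w3c.png",cv2.resize(cv2.convertScaleAbs(a,alpha=1.8),(600,600),interpolation=cv2.INTER_CUBIC))
cv2.imwrite("pics/w3.png",im)
E
```

```text
time_s: 15.9
eef_pos: [0.5702, 0.05, 0.1238]
eef_rot: [-0.522, 3.098, -0.0]
contact_force: [-0.3, -0.0, 0.6]
width: 0.0636
finger_force: 0.0
time_s: 16.5
eef_pos: [0.5703, 0.05, 0.1877]
eef_rot: [-0.522, 3.098, -0.0]
contact_force: [-0.6, -0.4, 0.5]
width: 0.0642
finger_force: 0.0
[0.57029468 0.04996108 0.18765698] -160.8572230975549
```

View pics/w3c.png

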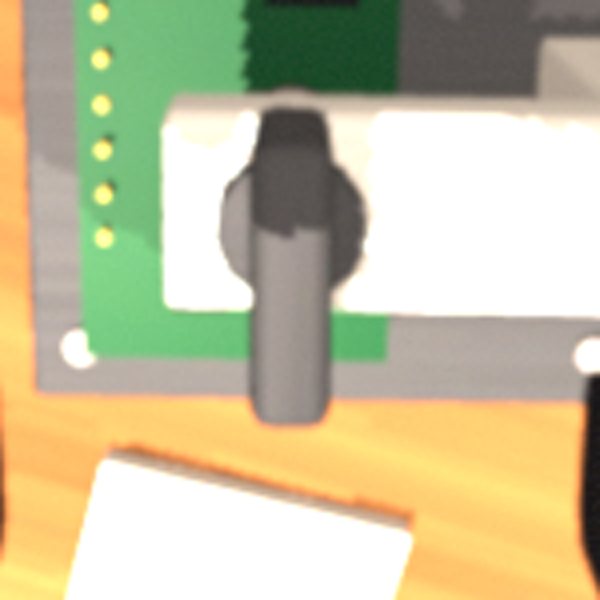

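The bar is still in line with the tool, from (293,155) to (290,422), so it didn't slip in the grip. It stands a quarter turn back from first touch, the gripper is clear and the surroundings are undisturbed.

```bash
python3 -c "
from cell import r; print(r.finish_job())"
```

```text
the job is handed in; nothing more can be done
None
```

I turned the clamp screw clockwise until I felt it bottom (about 0.47 N m at most, under the 1 N m limit), backed it off about 90° from first touch, released it and handed the job in at about 16.5 s; the verdict was not shown.

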